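# Clear the magnifier and hang the check weight on the load cell

### The arm

A 6-joint arm with a two-finger parallel gripper is mounted at the origin on the work surface. World frame = base frame: x ahead of the robot, y to its left, z up, the work surface at z = 0. Lengths are in mm, angles in rad, forces in N, time in s.
With the tool pointing down it reaches from about 350 to 725 mm from the base axis. Payload 6 kg.
Tool frame: the origin (TCP) lies between the finger pads; the fingertips stand 8 mm ahead of it and the grasp point (between the pads) lies 11 mm behind it; z points along the fingers, x is the direction in which the jaws open and shut, and the axes are right-handed (so a half turn about z gives the same grasp; the last joint's range is limited). The gripper opens to 85 mm and grips with 20 to 120 N. Pads are 22 mm wide; open, the fingers measure 114 mm over their backs; the gripper's body (76 mm by 85 mm) begins 54 mm behind the grasp point. The pads swing forward as they close: fully open they stand 13 mm farther back than shut.
Start: joints at [-0.898, 0.04, 0.085, 0, -1.615, -0.334], TCP at [199.42, -565.865, 216.661] pointing down, gripper open.
Joint ranges: [-2.56, 2.56], [-1.29, 2.01], [-1.08, 1.49], [-3.29, 1.98], [-2.81, -0.18], [-2.99, 2.99]. Speed limits (rad/s): [2.57, 2.57, 3.01, 3.14, 3.14, 3.14].

### API

Orientations are given as a unit quaternion [x, y, z, w].
In Python, from station import arm gives the robot as it stands. Calls block until the motion is done:
- arm.move_pose(position, orientation): joint-space move of the TCP to a pose.
- arm.move_straight(position, ori=None, speed=150, until_force=None): straight line of the TCP; ori=None keeps the orientation; speed is the mean speed in mm/s. With until_force (N) it stops when the force on the tool has changed by that much, and returns True; else False.
- arm.move_j(angles): joint-space move.
- arm.grip(opening, force=None): finger opening in mm; force is the grip in N (None keeps the last); returns when the fingers have stopped.
- arm.dwell(seconds).
- arm.ik(position, orientation): joint angles nearest the present ones, or None.
- arm.get_obs(): the state.
- arm.read_camera(name): name is "scene" or "top"; returns the picture (420x560x3 uint8, red, green, blue); there is no depth.
- arm.camera_model(name): a dict with "intrinsics" (3x3 intrinsics, pixels), "R" (3x3) and "t" (3): a world point X has camera coordinates R X + t. Camera axes: x right, y down, z forward; pixel columns grow to the right and rows downward; lengths in mm; the calibration is good to about 2 mm. A picture is of the moment at which its call begins. camera_model takes no time and is no camera call.
A pose or a line that the arm cannot do raises arm.Unreachable and nothing moves.
- arm.close_job(): hands the job in, once; it reports no verdict.
The state is a dict: "time_s": time; "qpos": joint angles; "joint_vel": joint speeds; "tau": joint torques, N m; "tool_pos": TCP position; "tool_rot": TCP orientation; "ft_force": force on the tool from outside, world axes, zero at the start; "torque": the same for the moment, N m; "width": finger opening in mm.
Only numpy, scipy, OpenCV 4.12 (cv2) and the standard library are available. Lean on these libraries where they do the work, as an engineer would, in place of code of your own. Each camera call takes 0.05 s, during which the arm holds its last target.

### The job

The load cell is due its check: first swing the bench magnifier's arm by its handle, away from over the load cell hook and all the way back to its stop. Then hang the brass weight by its wire bail in the dip of the hook and leave it hanging still, without disturbing anything else on the bench.

Things in the scene. Friction and masses are not known exactly. Their poses are not given: they have to be found in the camera images.
- brass_weight: check weight: brass (yellow metal) cylinder 62 mm across, 43 mm high, with a steel wire bail and on top a black square grip (18 x 18 mm, 117 to 151 mm up); origin at the centre of its underside, z up; 0.5 kg. Bail: 6 mm wire arch in the weight's yz plane, legs at y = +-26 mm, top bar 20 mm long along y, 115 mm up; its opening is 46 mm wide, 43 to 112 mm up
- brass_weight_bail (a point): centre of the top bar of the brass weight's bail, 115 mm above the weight's underside
- brass_weight_grip (a point): middle of the brass weight's black grip, 138 mm above the weight's underside
- stand: force test stand, fixed: blue base (200 x 150 x 60 mm), white column with black cap to 272 mm high, black load cell block (40 mm wide, 180 to 225 mm high) on the column's robot side. Origin on the table; its -x axis points out along the hook, z up. The block's face is at x = -73 mm, the column's at -15 mm
- hook_seat (a point): on the load cell's steel hook (8 mm rod leaving the block along the stand's -x, with a 26 mm flat dip and an upturned free end): where the centre of a bail's bar lies when it hangs in the dip, 193 mm above the table, 125 mm from the stand's origin along its -x. Under the dip the rod reaches down to 182 mm
- hook_tip (a point): top of the hook's upturned free end, 216 mm above the table, 32 mm from the seat along the stand's -x. A bail has to pass over it, from outside towards the block, and then down into the dip
- magnifier (a joint): angle of the magnifier's level swing arm about its pillar, rad: 0 with the lens over the load cell hook, growing counter-clockwise seen from above (the lens moves round by the robot's side towards the robot's right), stop at 2.05. Stiff enough to stay where it is left
- magnifier_hinge (a point): on the vertical axis of the pillar (24 mm across, on a round black foot 116 mm across), 270 mm above the table
- magnifier_handle (a point): black rubber handle pin standing on the swing arm 150 mm from the hinge axis: 18 mm across, free from 277 to 315 mm above the table; this point is on its axis at 303 mm
- magnifier_lens (a point): centre of the round lens in its white ring (132 mm across, 257 to 283 mm above the table), 235 mm from the hinge axis on the same line as the handle
- steel_weight: check weight: grey steel cylinder 62 mm across, 43 mm high, with a steel wire bail and on top a black square grip (18 x 18 mm, 117 to 151 mm up); origin at the centre of its underside, z up; same size as the brass one; not to be used
- blue_weight: check weight: blue painted cylinder 62 mm across, 43 mm high, with a steel wire bail and on top a black square grip (18 x 18 mm, 117 to 151 mm up); origin at the centre of its underside, z up; same size as the brass one; not to be used
- jar: amber glass jar 56 mm across, 75 mm high; origin at the centre of its underside
- sieve: small brass test sieve, 100 mm across, 48 mm high; origin at the centre of its underside
- screwdriver: screwdriver lying on the table along its own x axis
- beaker: clear plastic beaker 70 mm across, 90 mm high; origin at the centre of its underside
- specimen_box: closed cardboard box 90 x 70 x 45 mm; origin at the centre of its underside
- wash_bottle: white bottle with red cap, 60 mm across, 160 mm high; origin at the centre of its underside

How it is judged:
By the outcome, as a careful person would: the job done as asked, in the order asked, and still so for the second after the job is handed in, with the robot touching nothing.
It also fails if it takes over 72 s, if anything falls off the work surface, if the arm or the gripper's body presses on something with over 40 N, if the wrist force passes 120 N, or if a joint passes its speed limit or range.

## Working session

There is one attempt and no reset: what is moved stays moved. The work goes in short steps, each a Python script; the robot and the scene stay as the last script left them, time stands still between calls to the robot, and variables do not carry over. Pictures are saved under pics/ and viewed, and the job is handed in when it is done.

```bash
ls; mkdir -p pics; python3 - <<'E'
from station import arm
import cv2,numpy as np
for n in("scene","top"):
    im=arm.read_camera(n); cv2.imwrite(f"pics/{n}0.png",im[:,:,::-1])
    m=arm.camera_model(n); print(n,m["intrinsics"],m["R"],m["t"], -np.array(m["R"]).T@m["t"])
print(arm.get_obs())
E
```

```text
pics
scene [[535.23671612   0.         275.60200153]
 [  0.         535.23671612 208.77381034]
 [  0.           0.           1.        ]] [[-0.68223217  0.73100702 -0.0137116 ]
 [ 0.50992468  0.46229391 -0.7254386 ]
 [-0.52396192 -0.50190943 -0.6881503 ]] [ 391.79012332 -150.3443727  1845.38988627] [1310.87015392  709.32055267 1166.21205472]
top [[491.40096011   0.         284.71439992]
 [  0.         491.40096011 209.02895068]
 [  0.           0.           1.        ]] [[-1.30905002e-02 -9.99912378e-01 -1.96828078e-03]
 [-9.96872900e-01  1.32040720e-02 -7.79106802e-02]
 [ 7.79298428e-02  9.42235987e-04 -9.96958400e-01]] [  14.4476234   570.54479167 1417.55857919] [ 458.47965028    5.57716827 1457.7269031 ]
{'time_s': 0.1, 'qpos': array([-8.98267774e-01,  4.07397202e-02,  8.38797153e-02, -3.86171361e-04,
       -1.61551038e+00, -3.33711021e-01]), 'joint_vel': array([-0.00031274, -0.00284797,  0.00330496,  0.00232166, -0.00182022,
        0.00013899]), 'tau': array([-5.96055601e-03, -3.69350266e+01,  3.48279834e+01,  6.95183828e+00,
       -4.55672081e-03,  1.20314971e-05]), 'tool_pos': array([ 199.37507186, -565.55501215,  215.77286217]), 'tool_rot': array([ 5.77759243e-01,  8.16206837e-01,  4.04487360e-04, -7.02148528e-04]), 'ft_force': array([-0.25652091, -0.82130526, -0.36735751]), 'torque': array([ 0.01434446, -0.01530559,  0.01472285]), 'width': 85.12930535299542}
```

View pics/scene0.png

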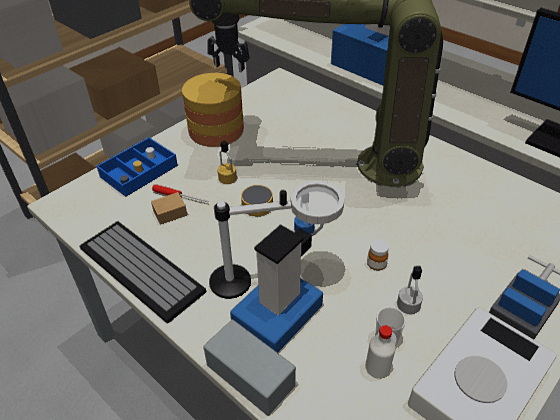

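View pics/top0.png

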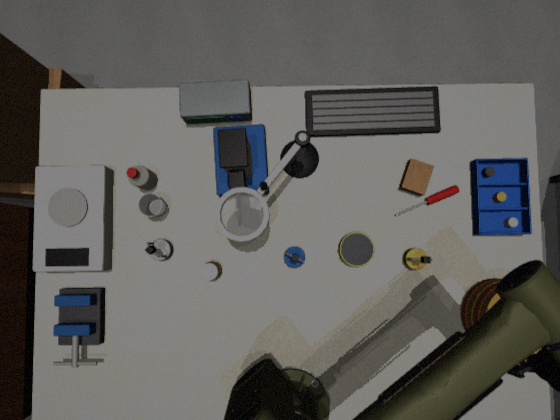

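The scene view shows the brass weight near (227,172), the magnifier hinge near (222,210) and the lens at (318,202). In the top view the brass weight is near (415,260), the hinge (303,138), the lens (244,214) and the stand cap (233,148). I'll zoom in next.

```bash
python3 - <<'E'
import cv2
t=cv2.imread("pics/top0.png"); s=cv2.imread("pics/scene0.png")
def crop(im,x,y,w,h,f,n):
    cv2.imwrite(n,cv2.resize(im[y:y+h,x:x+w],None,fx=f,fy=f,interpolation=cv2.INTER_CUBIC))
crop(t,200,115,130,95+45,4,"pics/tc1.png")
crop(s,190,130,180,150,4,"pics/sc1.png")
a=cv2.resize(t[235:285,380:450],None,fx=5,fy=5,interpolation=cv2.INTER_CUBIC)
b=cv2.resize(s[130:190,200:260],None,fx=6,fy=6,interpolation=cv2.INTER_CUBIC)
import numpy as np
c=np.zeros((360,710,3),np.uint8); c[:250,:350]=a; c[:,350:]=b; cv2.imwrite("pics/w1.png",c)
E
```

```text
(no output)
```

View pics/tc1.png

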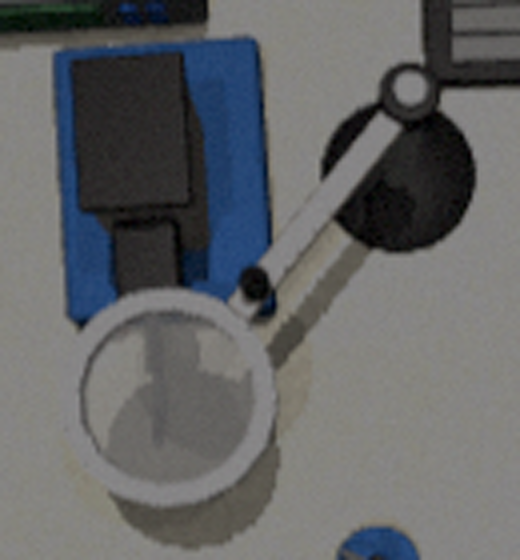

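View pics/sc1.png

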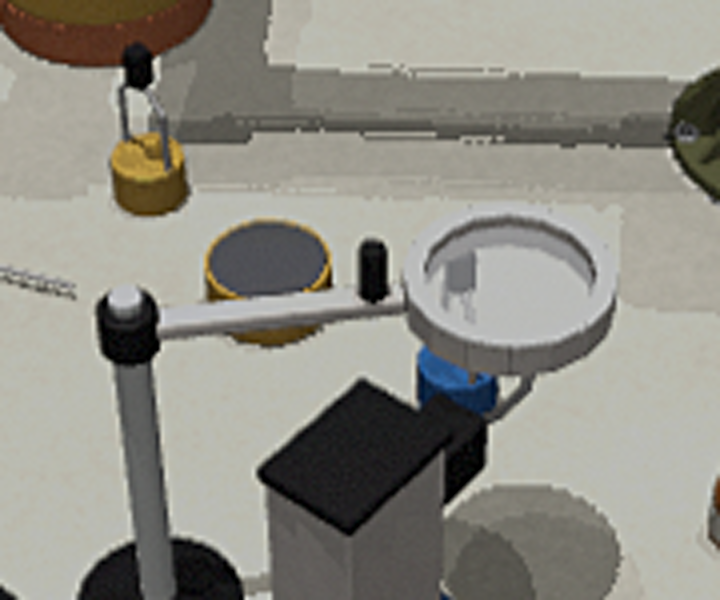

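View pics/w1.png

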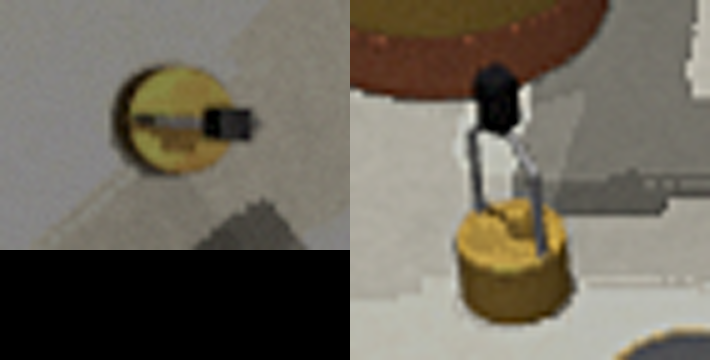

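```bash
cat > h.py <<'E'
import numpy as np, cv2
from station import arm
def ray(n,uv):
    m=arm.camera_model(n);R=np.array(m["R"]);d=R.T@np.linalg.inv(m["intrinsics"])@[uv[0],uv[1],1];return -R.T@np.array(m["t"]),d
def onz(n,uv,z):
    c,d=ray(n,uv);return c+d*(z-c[2])/d[2]
def proj(n,X):
    m=arm.camera_model(n);p=np.array(m["intrinsics"])@(np.array(m["R"])@np.array(X)+m["t"]);return p[:2]/p[2]
def tri(u1,u2):
    A=np.zeros((3,3));b=np.zeros(3)
    for n,u in(("scene",u1),("top",u2)):
        c,d=ray(n,u);d=d/np.linalg.norm(d);P=np.eye(3)-np.outer(d,d);A+=P;b+=P@c
    return np.linalg.solve(A,b)
E
python3 - <<'E'
from h import *
np.set_printoptions(precision=1,suppress=True)
T=lambda x,y:(200+x/4-.4,115+y/4-.4)
S=lambda x,y:(190+x/4-.4,130+y/4-.4)
print("hinge cap tri",tri(S(125,300),T(410,88)),onz("top",T(410,88),285))
print("handle top",tri(S(372,243),T(255,283)),onz("top",T(255,283),315),onz("scene",S(372,243),315))
print("lens",onz("top",T(172,397),283),onz("scene",S(510,285),283),onz("top",T(176,397),270))
print("foot",onz("top",T(400,175),0))
for p in((73,60),(182,54),(190,207),(80,210)): print("cap",onz("top",T(*p),272))
for p in((55,52),(258,38),(270,310),(70,325)): print("base",onz("top",T(*p),60))
for p in((113,228),(177,224),(185,290),(117,295)): print("block",onz("top",T(*p),225))
W=lambda x,y:(380+x/5-.4,235+y/5-.4);V=lambda x,y:(200+(x-350)/6-.4,130+y/6-.4)
print("disc",onz("top",W(181,119),43),onz("scene",V(512,232),43))
print("grip",onz("top",W(232,123),151),onz("scene",V(497,75),151))
for c in arm.get_obs()['tool_pos'],: print(c,proj("top",c))
E
```

```text
hinge cap tri [723.2 -36.7 291.7] [725.5 -37.7 285. ]
handle top [604.   56.2 314.1] [604.1  56.  315. ] [604.6  57.1 315. ]
lens [540.1 107.8 283. ] [550.1 120.8 283. ] [540.9 106.5 270. ]
foot [724.3 -39.7   0. ]
cap [748.7 168.1 272. ]
cap [751.5 101.2 272. ]
cap [656.7  97.  272. ]
cap [655.8 164.  272. ]
base [806.6 210.1  60. ]
base [814.9  63.3  60. ]
base [617.   56.7  60. ]
base [608.1 199.8  60. ]
block [651.8 149.5 225. ]
block [653.8 108.9 225. ]
block [611.7 104.2 225. ]
block [609.1 147.1 225. ]
disc [ 422.3 -366.6   43. ] [ 422.1 -363.8   43. ]
grip [ 422.6 -365.1  151. ] [ 422.7 -362.7  151. ]
[ 199.4 -565.6  215.8] [517.6 349.3]
```

```bash
cat >> h.py <<'E'
from scipy.spatial.transform import Rotation as Ro
def down(yaw): # jaws (tool x) at world yaw, z down
    return (Ro.from_euler('z',yaw)*Ro.from_euler('x',np.pi)).as_quat()
HX,HY=723.5,-37.5
A0=np.arctan2(56.2+37.5,604.2-HX)
def hp(a,z=292,r=150):
    return np.array([HX+r*np.cos(A0+a),HY+r*np.sin(A0+a),z])
E
python3 - <<'E'
from h import *
np.set_printoptions(precision=3,suppress=True)
print(arm.get_obs()['tool_pos'],A0,np.hypot(56.2+37.5,604.2-HX))
for k in (0,np.pi):
  for a in (0,.5,1,1.5,2.05,2.1):
    for z in (292,):
      p=hp(a,z); print(k,a,p,np.hypot(*p[:2]),arm.ik(p,down(A0+a+np.pi/2+k)))
print(arm.ik(hp(0,420),down(A0+np.pi/2)),arm.ik(hp(2.05,420),down(A0+2.05+np.pi/2)))
E
```

```text
[ 199.375 -565.555  215.773] 2.4758085396859277 151.6976598369269
0 0 [605.535  55.151 292.   ] 608.0414690146938 [ 0.42   0.083  0.268  0.    -1.755  0.485]
0 0.5 [575.557 -12.746 292.   ] 575.6977302190259 [ 0.326 -0.003  0.179  0.    -1.752  1.079]
0 1 [581.8   -86.704 292.   ] 588.225018657209 [ 0.193  0.03   0.212  0.    -1.753  1.712]
0 1.5 [ 622.736 -148.616  292.   ] 640.2241237596061 [ 0.078  0.171  0.364  0.    -1.763  2.327]
0 2.05 [ 695.675 -184.897  292.   ] 719.8267306468409 [ 0.017  0.404  0.645  0.    -1.812  2.938]
0 2.1 [ 703.077 -186.103  292.   ] 727.2901959815799 [ 0.015  0.427  0.676  0.    -1.819  2.99 ]
3.141592653589793 0 [605.535  55.151 292.   ] 608.0414690146938 [ 0.42   0.083  0.268  0.    -1.755 -2.656]
3.141592653589793 0.5 [575.557 -12.746 292.   ] 575.6977302190259 [ 0.326 -0.003  0.179  0.    -1.752 -2.063]
3.141592653589793 1 [581.8   -86.704 292.   ] 588.225018657209 [ 0.193  0.03   0.212  0.    -1.753 -1.429]
3.141592653589793 1.5 [ 622.736 -148.616  292.   ] 640.2241237596061 [ 0.078  0.171  0.364  0.    -1.763 -0.814]
3.141592653589793 2.05 [ 695.675 -184.897  292.   ] 719.8267306468409 [ 0.017  0.404  0.645  0.    -1.812 -0.203]
3.141592653589793 2.1 [ 703.077 -186.103  292.   ] 727.2901959815799 [ 0.015  0.427  0.676  0.    -1.819 -0.151]
[ 0.42   0.193  0.633  0.    -2.011  0.485] [ 0.017  0.613  1.189  0.    -2.147  2.938]
```

```bash
python3 - <<'E'
from h import *
np.set_printoptions(precision=2,suppress=True)
def st(m):
    o=arm.get_obs();print(m,o['time_s'],o['tool_pos'],o['ft_force'],o['width'])
arm.move_straight([199.4,-565.6,400],speed=250);st("up")
q=down(A0+np.pi*1.5)
arm.move_pose(hp(0,370,151),q);st("above")
arm.move_straight(hp(0,292,151),speed=120);st("down")
arm.grip(10,force=30);st("grip")
cv2.imwrite("pics/s1.png",arm.read_camera("scene")[:,:,::-1])
E
```

```text
up 0.9833 [ 199.7  -565.5   398.45] [ 0.17  0.13 -0.82] 85.3556843260312
above 3.6083 [604.77  55.13 370.12] [-0.11  0.12 -0.28] 85.69476076257139
down 4.4083 [604.99  55.51 293.13] [-0.04  0.18  0.69] 85.62907341831175
grip 5.05 [604.91  55.99 292.43] [0.75 1.6  1.98] 16.241369614830536
```

View pics/s1.png

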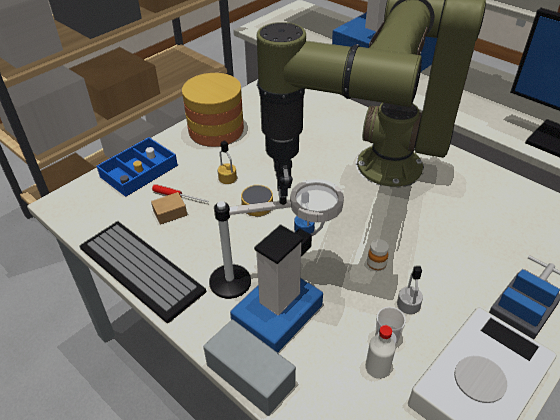

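The picture shows the fingers closed on the handle pin near (285,190), with a width of 16 mm. Now I'll swing it.

```bash
python3 - <<'E'
from h import *
np.set_printoptions(precision=2,suppress=True)
def st(m):
    o=arm.get_obs();p=o['tool_pos'];print(m,round(o['time_s'],2),p,o['ft_force'],round(o['width'],1),"ang",(np.arctan2(p[1]-HY,p[0]-HX)-A0)%(2*np.pi))
for a in np.linspace(0,1.9,10)[1:]:
    r=arm.move_straight(hp(a,292,151),down(A0+a+np.pi*1.5),speed=110,until_force=45);st(round(a,2))
    if r: print("STOP");break
else:
  for a in (1.97,2.03,2.08,2.12):
    try: r=arm.move_straight(hp(a,292,151),down(A0+a+np.pi*1.5),speed=40,until_force=25);st(round(a,2))
    except arm.Unreachable as e: print("unreach",a);break
    if r: print("STOP");break
for n in("scene","top"): cv2.imwrite(f"pics/{n}2.png",arm.read_camera(n)[:,:,::-1])
E
```

```text
0.21 5.54 [587.93  28.03 292.45] [ 2.   -2.09  1.13] 16.0 ang 0.21556203342794378
0.42 5.98 [577.83  -1.43 292.47] [ 4.33 -2.05  3.06] 16.0 ang 0.42302967734701324
0.63 6.42 [574.06 -32.59 292.46] [ 6.96 -1.46  2.32] 16.0 ang 0.6329425987640618
0.84 6.87 [576.88 -63.78 292.45] [7.9  0.9  2.53] 15.8 ang 0.8431576366850528
1.06 7.31 [586.15 -93.79 292.43] [7.32 1.63 3.14] 15.8 ang 1.0547135886042422
1.27 7.75 [ 601.53 -121.22  292.43] [7.81 3.8  2.97] 16.0 ang 1.2673039780607835
1.48 8.19 [ 622.27 -144.82  292.45] [6.65 5.59 4.52] 16.1 ang 1.480387616125915
1.69 8.63 [ 647.49 -163.55  292.46] [6.96 7.6  4.6 ] 16.0 ang 1.6939471514087447
1.9 9.07 [ 676.04 -176.6   292.42] [5.07 8.46 5.28] 15.9 ang 1.9077634256541227
1.97 9.49 [ 685.74 -179.48  292.43] [3.71 9.28 5.73] 16.0 ang 1.9766338458320512
2.03 9.72 [ 686.84 -179.63  292.5 ] [-3.91  3.06  4.15] 16.2 ang 1.9841464441035663
STOP
```

View pics/top2.png

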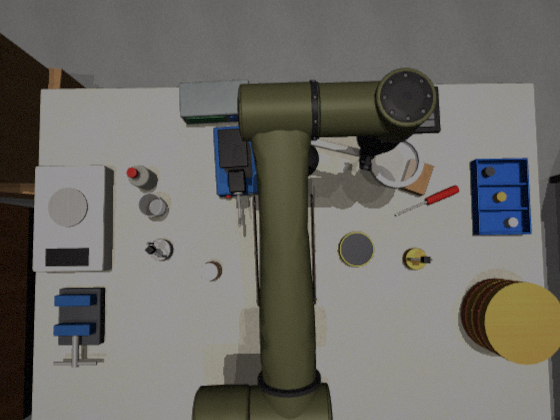

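The arm stopped near its expected limit, with the lens ring at about (398,160) in the top view. I'll push again, harder, to confirm it's the stop.

```bash
python3 - <<'E'
from h import *
np.set_printoptions(precision=2,suppress=True)
def st(m):
    o=arm.get_obs();p=o['tool_pos'];print(m,round(o['time_s'],2),p,o['ft_force'],round(o['width'],1),"ang",(np.arctan2(p[1]-HY,p[0]-HX)-A0)%(2*np.pi))
st(0)
for a in (2.01,2.04,2.07,2.10):
    r=arm.move_straight(hp(a,292,151),down(A0+a+np.pi*1.5),speed=30,until_force=40);st(a)
    if r: print("STOP");break
arm.dwell(.2);st("dwell")
E
```

```text
0 9.82 [ 686.89 -179.61  292.48] [-3.67  2.81  4.5 ] 16.3 ang 1.9844405433512051
2.01 10.12 [ 687.09 -179.92  292.39] [-16.2   17.74   8.18] 16.0 ang 1.9862759604437858
2.04 10.43 [ 687.23 -179.73  292.29] [-35.03  25.35  10.86] 15.8 ang 1.9869042648257436
2.07 10.72 [ 687.4  -179.54  292.24] [-54.34  33.63  11.71] 15.6 ang 1.987682774579115
2.1 11.03 [ 687.6  -179.37  292.19] [-73.37  41.16  13.71] 15.5 ang 1.9887092417707457
dwell 11.22 [ 687.59 -179.35  292.18] [-72.14  40.19  14.08] 15.8 ang 1.9886451997899997
```

```bash
python3 - <<'E'
from h import *
np.set_printoptions(precision=2,suppress=True)
def st(m):
    o=arm.get_obs();p=o['tool_pos'];print(m,round(o['time_s'],2),p,o['ft_force'],round(o['width'],1))
a=1.995
arm.move_straight(hp(a,292,151),down(A0+a+np.pi*1.5),speed=60);st("unload")
arm.grip(60);st("open")
p=hp(a,292,151)
arm.move_straight([p[0],p[1],385],speed=200);st("up")
# to above brass weight, bail axis roughly world y; jaws along y
print(arm.ik([422.4,-364,330],down(np.pi/2)),arm.ik([422.4,-364,330],down(-np.pi/2)),arm.ik([480,120,330],down(np.pi/2+.044)),arm.ik([480,120,330],down(-np.pi/2+.044)))
arm.move_pose([440,-150,400],down(np.pi/2))
arm.dwell(.1)
st("side")
for n in("scene","top"): cv2.imwrite(f"pics/{n}3.png",arm.read_camera(n)[:,:,::-1])
s=cv2.imread("pics/scene3.png");t=cv2.imread("pics/top3.png")
def z(im,x,y,w,h,f): return cv2.resize(im[y:y+h,x:x+w],None,fx=f,fy=f,interpolation=cv2.INTER_CUBIC)
cv2.imwrite("pics/a3.png",np.hstack([z(t,200,115,90,140,4),z(s,250,200,100,140,4)]))
cv2.imwrite("pics/b3.png",np.hstack([z(t,385,235,60,50,6),z(s,200,135,60,50,6)]))
E
```

```text
unload 11.64 [ 687.   -179.65  292.21] [-5.98 15.27  6.66] 16.0
open 12.13 [ 687.38 -184.48  291.63] [-1.11 -0.76 -0.88] 60.4
up 12.75 [ 687.64 -184.06  384.66] [ 0.71  0.13 -0.71] 60.0
[-0.35 -0.03  0.22  0.   -1.82 -1.22] [-0.35 -0.03  0.22  0.   -1.82  1.92] [ 0.65 -0.2   0.07  0.   -1.84 -2.18] [ 0.65 -0.2   0.07  0.   -1.84  0.96]
side 14.13 [ 440.53 -149.95  399.33] [ 0.26  0.97 -0.55] 60.1
```

View pics/top3.png

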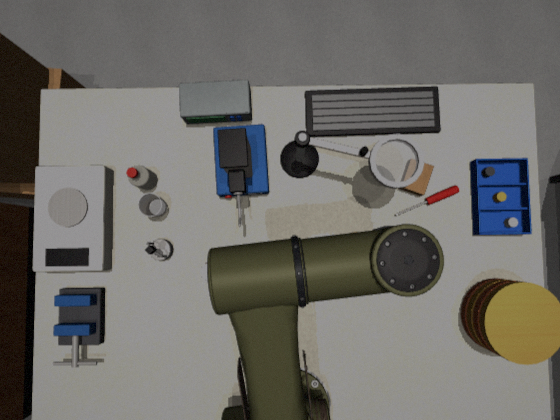

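View pics/a3.png

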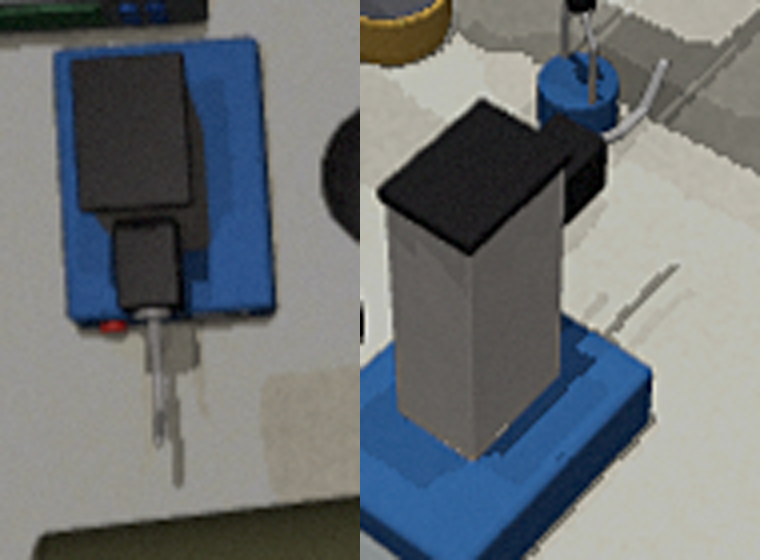

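View pics/b3.png

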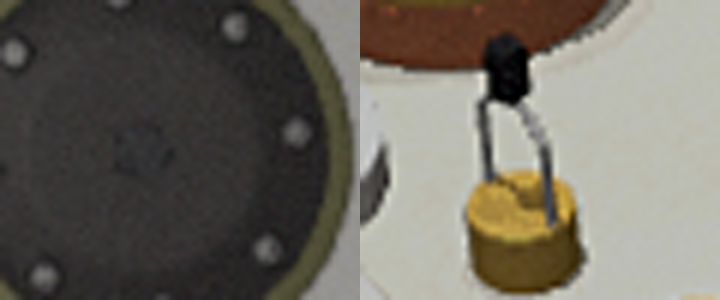

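View pics/scene3.png

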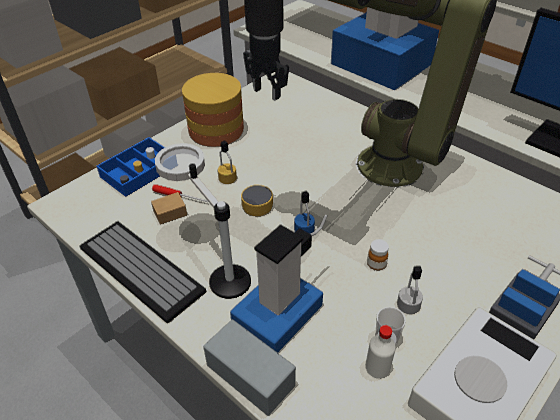

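The magnifier now rests at its stop, with its lens at (397,163) in the top view, clear of the hook. The hook tip is at about (239,224) in the top view and (325,215) in the scene view.

```bash
python3 - <<'E'
from h import *
np.set_printoptions(precision=1,suppress=True)
T=lambda x,y:(200+x/4-.4,115+y/4-.4)
S=lambda x,y:(250+(x-360)/4-.4,200+y/4-.4)
V=lambda x,y:(200+(x-360)/6-.4,135+y/6-.4)
l,r=onz("scene",V(490,183),43),onz("scene",V(551,224),43); print("legs",l,r,np.linalg.norm(l-r),(l+r)/2,np.degrees(np.arctan2(*(l-r)[1::-1])))
print("tip",tri(S(663,62),T(158,440)),onz("top",T(158,440),216),onz("scene",S(663,60),216))
for p in((115,306),(180,308),(113,224),(178,222)): print("block",onz("top",T(*p),225))
print("root",onz("top",T(154,312),205))
x=np.array([np.cos(.0436),np.sin(.0436)])
for o in ((680,129),):
  o=np.array(o); P=o-125*x; tip=o-157*x
  print("seat",P,"tip",tip,proj("top",[*tip,216]),proj("scene",[*tip,216]))
  # base/ block corners
  for y in(20,-20): c=o-73*x+y*np.array([-x[1],x[0]]);print("blk",proj("top",[*c,225]),proj("scene",[*c,225]))
hq=arm.get_obs()
# magnifier now
t=cv2.imread("pics/top3.png");
cv2.imwrite("pics/m3.png",cv2.resize(t[120:220,280:440],None,fx=5,fy=5,interpolation=cv2.INTER_CUBIC))
# other bodies reference
E
```

```text
legs [ 422.6 -389.3   43. ] [ 424.5 -338.    43. ] 51.34212803343752 [ 423.5 -363.7   43. ] -92.12922214954207
tip [517.3 123.5 212.8] [517.6 122.6 216. ] [518.  124.8 216. ]
block [602.1 148.4 225. ]
block [600.3 107.4 225. ]
block [654.3 149.5 225. ]
block [655.1 108.3 225. ]
root [600.2 125.7 205. ]
seat [555.1 123.6] tip [523.1 122.2] [239.3 222.4] [323.3 215.1]
blk [229.4 189.5] [309.3 234.7]
blk [245.2 188.6] [296.4 227.2]
```

View pics/m3.png

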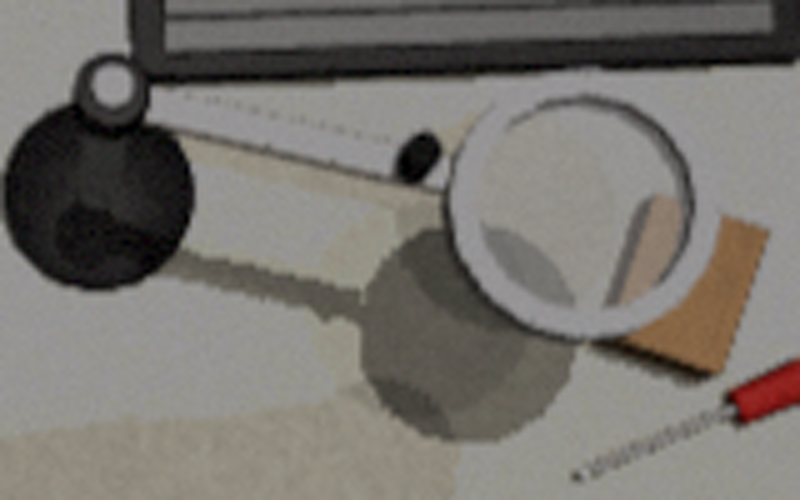

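```bash
python3 - <<'E'
from h import *
np.set_printoptions(precision=2,suppress=True)
def st(m):
    o=arm.get_obs();p=o['tool_pos'];print(m,round(o['time_s'],2),p,o['ft_force'],round(o['width'],1))
w=[422.8,-364.0]; q=down(np.radians(87.9))
arm.move_pose([*w,260],q);st("above")
arm.move_straight([*w,129],speed=100,until_force=8);st("down")
arm.grip(10,force=60);st("grip")
for n in("scene","top"): cv2.imwrite(f"pics/{n}4.png",arm.read_camera(n)[:,:,::-1])
s=cv2.imread("pics/scene4.png")
cv2.imwrite("pics/c4.png",cv2.resize(s[110:210,170:290],None,fx=5,fy=5,interpolation=cv2.INTER_CUBIC))
E
```

```text
above 15.24 [ 423.36 -363.69  261.25] [-0.27  1.45  0.61] 59.7
down 16.7 [ 423.16 -364.23  129.83] [ 0.7  -0.63 -0.13] 60.2
grip 17.17 [ 422.9  -364.31  129.45] [ 0.31 -0.96  1.91] 15.8
```

View pics/c4.png

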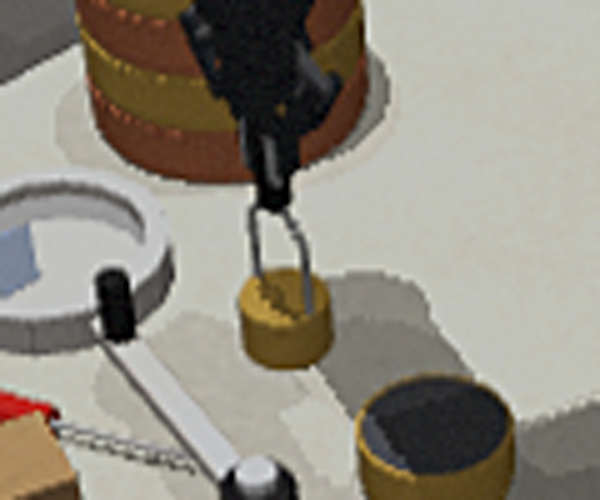

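Fingers are on the black grip, width 15.8 mm, consistent with the earlier reading on an 18 mm part. I'll lift and go to the approach pose outside the hook.

```bash
python3 - <<'E'
from h import *
np.set_printoptions(precision=2,suppress=True)
def st(m):
    o=arm.get_obs();p=o['tool_pos'];print(m,round(o['time_s'],2),p,o['ft_force'],round(o['width'],1))
w=[422.8,-364.0]
arm.move_straight([*w,350],speed=120);st("lift")
q=down(np.radians(92.3))
arm.move_straight([474.6,121.3,350],q,speed=150);st("over")
arm.move_straight([474.6,121.3,247],speed=120);arm.dwell(.3);st("low")
for n in("scene","top"): cv2.imwrite(f"pics/{n}5.png",arm.read_camera(n)[:,:,::-1])
s=cv2.imread("pics/scene5.png")
cv2.imwrite("pics/c5.png",cv2.resize(s[150:280,260:410],None,fx=4.5,fy=4.5,interpolation=cv2.INTER_CUBIC))
q=down(np.radians(92.3))
E
```

```text
lift 19.26 [ 422.74 -363.89  349.33] [-0.59 -0.07 -5.77] 16.1
over 22.66 [474.62 121.03 350.09] [ 0.43  0.15 -6.08] 15.8
low 23.97 [474.71 121.38 247.33] [-0.57  0.48 -6.1 ] 16.0
```

View pics/c5.png

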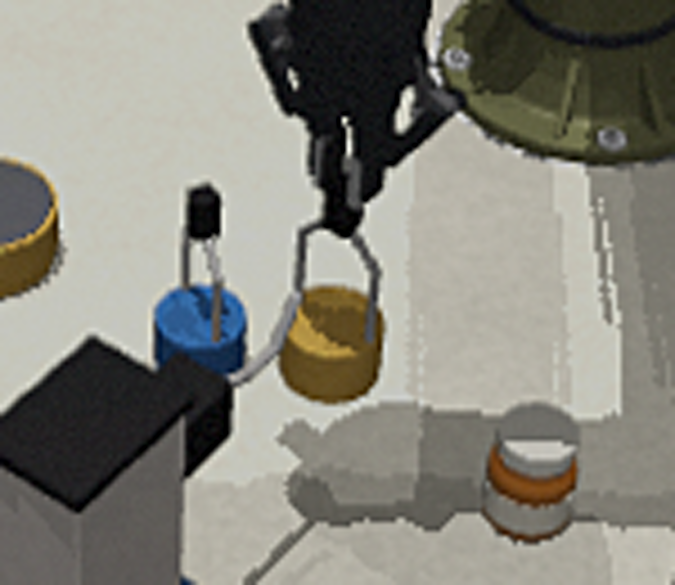

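View pics/top5.png

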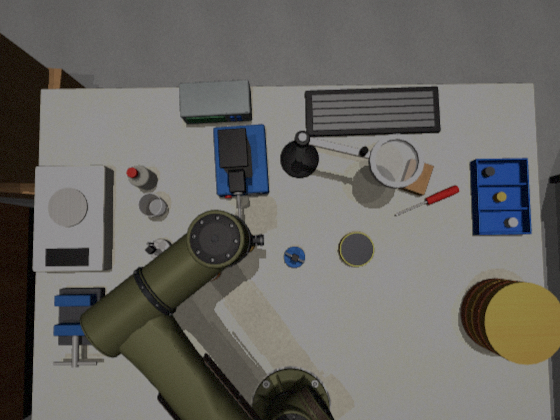

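```bash
python3 - <<'E'
from h import *
np.set_printoptions(precision=1,suppress=True)
f=lambda X:(proj("scene",X)-[260,150]+.4)*4.5
b=np.array([474.7,121.4,118.])
ax=np.array([np.cos(np.radians(92.3)),np.sin(np.radians(92.3)),0])
print("shoulder",f(b+ax*10+[0,0,115]),f(b-ax*10+[0,0,115]),"legbase",f(b+ax*26+[0,0,43]),f(b-ax*26+[0,0,43]),"bottomfront",f(b),"disc",f(b+[0,0,43]))
print("tip",f([517.5,123.3,216]),"seat",f([549.5,124.6,190]))
E
```

```text
shoulder [355.  236.8] [326.6 221.6] legbase [369.  338.8] [297.8 299.1] bottomfront [328.8 369.3] disc [333.1 318.8]
tip [294.4 290.7] seat [258.1 353.9]
```

Predicted pixels match the picture: leg bases at (372,338) and (299,295), tip near (295,292). Going over the tip and down.

```bash
python3 - <<'E'
from h import *
np.set_printoptions(precision=2,suppress=True)
def st(m):
    o=arm.get_obs();p=o['tool_pos'];print(m,round(o['time_s'],2),p,o['ft_force'],round(o['width'],1))
r=arm.move_straight([549.5,124.6,247],speed=60,until_force=6);st("in %s"%r)
if not r:
    r=arm.move_straight([549.5,124.6,204],speed=30,until_force=4);st("down %s"%r)
arm.dwell(.2);st("")
for n in("scene","top"): cv2.imwrite(f"pics/{n}6.png",arm.read_camera(n)[:,:,::-1])
s=cv2.imread("pics/scene6.png")
cv2.imwrite("pics/c6.png",cv2.resize(s[150:280,240:390],None,fx=4.5,fy=4.5,interpolation=cv2.INTER_CUBIC))
E
```

```text
in False 25.47 [549.3  124.61 247.23] [-0.5  -0.26 -6.46] 15.5
down True 26.69 [549.45 124.53 206.66] [ 0.04 -0.21  4.77] 15.9
 26.89 [549.42 124.5  206.54] [-0.25  0.22  5.63] 15.6
```

View pics/c6.png

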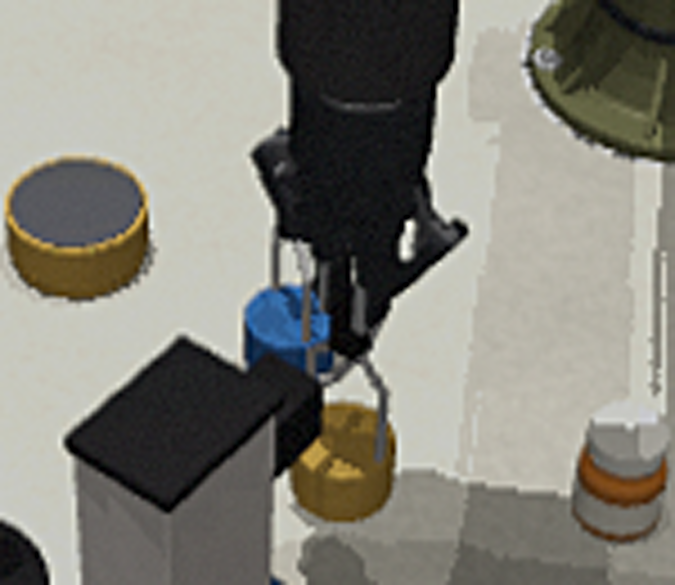

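Contact came at TCP z 206.6 mm against 207.4 expected, so the bar is in the dip. I'll release gently.

```bash
python3 - <<'E'
from h import *
np.set_printoptions(precision=2,suppress=True)
def st(m):
    o=arm.get_obs();p=o['tool_pos'];print(m,round(o['time_s'],2),p,o['ft_force'],round(o['width'],1))
arm.move_straight([549.5,124.6,207.2],speed=10);st("ease")
arm.grip(26);st("26")
arm.grip(50);st("50")
arm.dwell(.3)
arm.move_straight([549.5,124.6,300],speed=80,until_force=4);st("up")
cv2.imwrite("pics/s7a.png",arm.read_camera("scene")[:,:,::-1])
arm.move_straight([440,-60,400],down(np.radians(92.3)),speed=200);st("away")
arm.dwell(1.)
for n in("scene","top"): cv2.imwrite(f"pics/{n}7.png",arm.read_camera(n)[:,:,::-1])
arm.dwell(.4)
cv2.imwrite("pics/scene8.png",arm.read_camera("scene")[:,:,::-1])
z=lambda n:cv2.resize(cv2.imread(n)[180:280,250:350],None,fx=4,fy=4,interpolation=cv2.INTER_CUBIC)
cv2.imwrite("pics/c7.png",np.hstack([z("pics/s7a.png"),z("pics/scene7.png")]))
d=cv2.absdiff(cv2.imread("pics/scene7.png"),cv2.imread("pics/scene8.png"))[180:280,250:350];print(d.mean(),d.max());st("")
E
```

```text
ease 27.52 [549.45 124.6  206.87] [-0.56  0.59 -0.03] 15.3
26 27.79 [549.5  124.56 207.25] [ 0.19 -0.82 -0.1 ] 26.4
50 28.15 [549.5  124.59 207.25] [ 0.14 -0.99 -0.2 ] 50.0
up 29.76 [549.34 124.61 299.26] [-0.66  0.16 -0.64] 50.3
away 31.14 [440.3  -59.4  398.96] [ 0.14  0.17 -0.77] 49.9
1.4481 19
 32.69 [440.01 -59.99 400.  ] [ 0.13  0.21 -0.42] 50.2
```

View pics/c7.png

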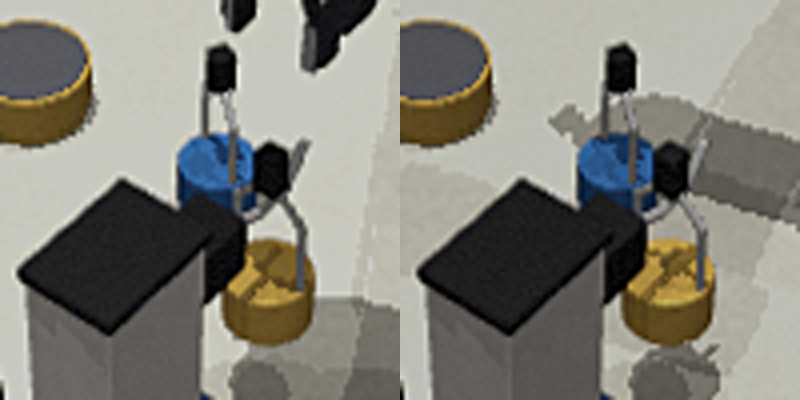

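View pics/top7.png

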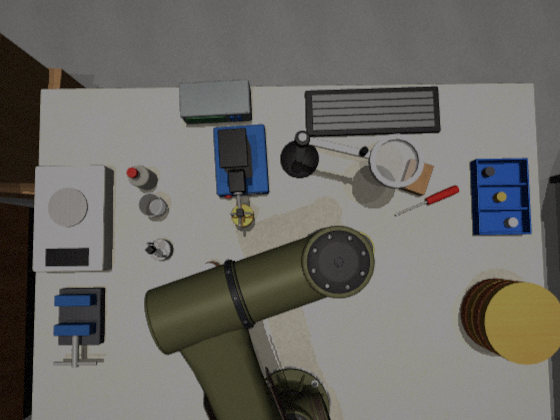

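View pics/scene8.png

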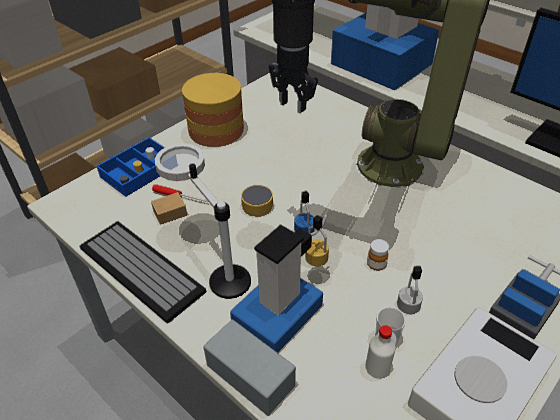

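The weight hangs in the dip at (317,250) in the scene view, and the difference between the two pictures is only noise. Next, a last check of the magnifier angle and of whether anything else moved.

```bash
python3 - <<'E'
from h import *
t=cv2.imread("pics/top7.png")
u=(280+421/5-.4,120+148/5-.4)  # handle top, from zoom
p=onz("top",u,315);print(p,np.hypot(p[0]-HX,p[1]-HY),(np.arctan2(p[1]-HY,p[0]-HX)-A0)%(2*np.pi))
l=onz("top",(280+583/5-.4,120+217/5-.4),283);print(l,(np.arctan2(l[1]-HY,l[0]-HX)-A0)%(2*np.pi))
print("expected",hp(1.985,315,151),proj("top",hp(1.985,315,151)))
d=cv2.absdiff(cv2.imread("pics/top3.png"),t)[120:200,285:435];print("mag diff",d.mean(),d.max())
d=cv2.absdiff(cv2.imread("pics/scene0.png"),cv2.imread("pics/scene8.png")).max(2)
m=(d>45).astype(np.uint8);n,_,s,_=cv2.connectedComponentsWithStats(cv2.morphologyEx(m,cv2.MORPH_OPEN,np.ones((2,2))));print(s[1:][s[1:,4]>8])
arm.close_job()
E
```

```text
[ 686.6042339 -181.3590446  315.       ] 148.51505737871088 1.985520151536507
[ 658.20417718 -263.92546588  283.        ] 1.95582106296089
expected [ 685.9108213  -183.74655088  315.        ] [364.82181509 149.47733414]
mag diff 2.5445 26
[[ 191    0   30   22  554]
 [ 229    0   28   13  199]
 [ 252    0  173   68 3934]
 [ 353    0    3    4   10]
 [ 360    0   24    7  120]
 [ 390    0    7    8   41]
 [ 398    0   93   39 2077]
 [ 230   14   10    6   47]
 [ 214   19    8    9   40]
 [ 231   21   17   52  459]
 [ 208   28   17   40  370]
 [ 437   39    3    8   16]
 [ 437   39   38   50  692]
 [ 387   56    4   12   32]
 [ 383   67   50   45  947]
 [ 271   68   47   46 1074]
 [ 386   69    5    8   26]
 [ 430   75   35   50 1029]
 [ 216   77   26   25  321]
 [ 385   79    4    6   18]
 [ 362  109   19   34  408]
 [ 218  117  145   68 3027]
 [ 407  122   54   77 1619]
 [ 452  126    3    6   16]
 [ 156  147   50   35  880]
 [ 297  185   43   20  255]
 [ 376  186    4    4   11]
 [ 383  187    5    2   10]
 [ 275  191   19   23  189]
 [ 230  203   45   13  283]
 [ 324  202   77   48 1889]
 [ 294  205   43   31  540]
 [ 180  215   44   45 1082]
 [ 309  227    5    3   11]
 [ 301  236   45   52 1133]
 [ 252  275    7    5   27]]
the job is handed in; nothing more can be done
```

I swung the magnifier by its handle to its stop, then hung the brass weight by its bail in the dip of the hook. I handed the job in at about 33 s of the 72 s allowed.

- **Magnifier:** It stopped moving after 1.985 rad, about 0.065 rad short of the 2.05 travel. Pushing on with up to about 85 N at the wrist moved the tool only about 1 mm, so I took that as the stop. The start angle was probably not quite zero. After release the handle measured 1.986 rad, so it had stayed put. My lens reading gave 1.956 rad, which I put down to picking the lens centre roughly by eye.
- **Brass weight:** The bar touched down 0.8 mm from the expected height. The wrist force was near zero before I let go. With the arm clear, two pictures 0.4 s apart differed only by noise, so it hangs still.
- **Rest of the bench:** The other objects look unmoved in the last pictures. The start-to-end image comparison was dominated by the arm, shadows and the things I moved, so I could only confirm this by eye.

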